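# Clamp the cards in the two-pin desk file

## Robot

A 6-joint arm with a two-finger parallel gripper is mounted at the origin on the work surface. World frame = base frame: x ahead of the robot, y to its left, z up, the work surface at z = 0. Lengths are in m, angles in rad, forces in N, time in s.
With the tool pointing down it reaches from about 0.3 to 0.875 m from the base axis. Payload 4.2 kg.
Tool frame: the origin (TCP) lies on the mounting face of the last link; the fingertips stand 173 mm ahead of it and the grasp point (between the pads) lies 155 mm ahead of it; z points along the fingers, y is the line along which they close (so a half turn about z gives the same grasp; the last joint's range is limited). The gripper opens to 85 mm and grips with 20 to 120 N. Pads are 22 mm wide; open, the fingers measure 114 mm over their backs; the gripper's body (76 mm by 85 mm) begins 54 mm behind the grasp point. The pads swing forward as they close: fully open they stand 13 mm farther back than shut.
Start: joints at [-1.202, 0.32, 1.565, -0, 1.257, -0.02], TCP at [0.218, -0.532, 0.405] pointing down, gripper open.
Joint ranges: [-3.11, 3.11], [-0.84, 2.01], [0.21, 2.61], [-1.34, 4.49], [0.05, 2.63], [-2.56, 2.56]. Speed limits (rad/s): [2.57, 2.57, 3.14, 3.14, 3.14, 3.14].

## Interface

Orientations are given as [roll, pitch, yaw] about the fixed x, y, z axes, in that order (R = Rz(yaw) Ry(pitch) Rx(roll)).
In Python, from bench import bot gives the robot as it stands.
- The arm moves only by the shell command python3 -m handwheel 'ROWS' [OPENING] [FORCE]. ROWS is JSON, a list of rows, each an object with "travel": the shift along the world's x, y, z in cm, a list of three; "yaw": the turn about the world's z in degrees. A call has 1 to 12 rows; each row shifts and turns the commanded pose from where the row before left it; what a row does not reach is not made up. A row lasts 1/10 s, in which the tool goes at most 50 mm and 8.59 degrees, less where a joint would pass 70% of its speed; a pose out of reach is approached as far as the arm can. A call is refused whole if a number of a shift passes 5 or a number of a turn 8.59, either way. A call with a gripper value outside its range is refused whole. OPENING is the finger opening in cm, from 0 to 8.54, set as the call begins (- or left out, the last holds). The fingers move at their own pace and stop on an object; FORCE is the grip in N (left out, the last holds). Time passes only in rows, so rows that do not move let the fingers close. It gives the time, the measured TCP pose, the force, the opening and the grip force at its end, in the units of the state.
- bot.observe(): the state, without advancing time (a new reading comes with each control period).
- bot.snapshot(name): name is "side" or "top" or "wrist"; returns the picture (480x640x3 uint8, red, green, blue); there is no depth.
- bot.camera_model(name): a dict with "mtx" (3x3 intrinsics, pixels), "k1" (the pictures are not rectified: a ray, as slopes to the right and down, at radius r is drawn at 1 + k1 r^2 times it, then the intrinsics apply), "pose" (4x4, takes a point from camera to world coordinates); the wrist camera has in their place "tool_from_camera" (4x4, takes a point from camera to tool coordinates, whose origin is the TCP and whose axes are the flange's). Camera axes: x right, y down, z forward; pixel columns grow to the right and rows downward; lengths in m; the calibration is good to about 2 mm. A picture is of the moment at which its call begins: read the wrist's pose just before it. camera_model takes no time and is no camera call.
- bot.job_done(): hands the job in; it is judged then, once.
Trained networks look in the newest picture that a camera, given by its name, has taken for a name from the list of things; names that differ only in an ending like _2 or _b are one class to them, and where a whole thing is asked for, a point or a joint stands for the part that bears it (a point fixed in the world has none). Each returns a list of dicts, best first, with "p" (0 to 1); they miss things now and then, are a little off and sometimes report something else, mostly with a low value. They report only what shows in the picture. A call takes as long as a camera call. They do not tell look-alikes from the thing itself.
- bot.boxes_of(camera, target): "point" ([column, row] as shares, 0 to 1, of the picture: columns of its width, rows of its height, amid what is visible of it).
- bot.silhouettes(camera, target): "region" (480x640 bool, what is visible of it) and "point" ([column, row] as shares, 0 to 1, of the picture: columns of its width, rows of its height, amid what is visible of it).
The state is a dict: "time_s": time; "joint_positions": joint angles; "dq": joint speeds; "effort": joint torques, N m; "eef_pos": TCP position; "tcp_rot": TCP orientation; "wrist_force": force on the tool from outside, world axes, zero at the start; "moment": the same for the moment, N m; "width": finger opening in m; "finger_force": force on a finger pad.
Only numpy, scipy, OpenCV 4.12 (cv2) and the standard library are available. Lean on these libraries where they do the work, as an engineer would, in place of code of your own. Each camera call takes 0.05 s, during which the arm holds its last target. There are 200 camera calls.

## Task

Fit the clamping plate whose two holes match the pins of the desk file: thread it over both pins, grip upwards, and lay it flat on the cards, then let go of it. Leave the shorter plate where it lies.

Things in the scene. Friction and masses are not known exactly. Their poses are not given: they have to be found in the camera images.
- long_plate_grip (a point): LONG aluminium plate, 60 (x) x 170 (y) x 6 mm, loose and flat on the desk left or right of the file; two 24 mm through holes 55 mm either way from its centre along y. Mid-plate stands a black grip block, 18 (x) x 40 (y) x 30 mm tall, to pinch along x. The point is the grip's centre: 21 mm above the underside, 15 mm above the plate's upper face. z up. 0.13 to 0.25 kg. Either end may go to either pin.
- short_plate_grip (a point): the same point on the SHORT plate, for a smaller file: 60 (x) x 120 (y) x 6 mm, same grip, its two 24 mm holes only 36 mm either way from its centre, so it does not fit. Loose on the desk on the other side of the file; leave it there.
- post_file: desk file, fixed: black tray 130 (x) x 220 (y) mm with a stack of white cards 105 x 200 mm, whose flat hard top is 30 mm above the desk. Two upright steel pins, 10 mm in diameter, 55 mm either way from the centre along y, rise to 70 mm above the desk (40 above the cards), the last 12 mm tapered. Origin: half-way between the pins, at desk height; z up.
There are look-alikes about, which are no part of the job. What is shaped like the part that bears long_plate_grip but blue is not meant.

How it is judged:
At the end, for the whole second after the job is handed in: The long plate lies flat on the cards, both pins through its holes, grip up: centre within 15 mm of mid-way between the pins, grip centre 46 to 56 mm above the desk (51 when seated), long axis within 15 degrees of the line of the pins, level within 6 degrees (horizontal distance between long_plate_grip and post_file below 0.015 m and z of long_plate_grip in the frame of post_file between 0.046 and 0.056 m and angle between the y axis of long_plate_grip and the y axis of post_file, either way round below 0.26 rad and angle between long_plate_grip's own z axis and vertical below 0.1 rad); the robot touches nothing.
It fails at once if the short plate is moved by more than 30 mm (distance of short_plate_grip from where it was at the start of the episode above 0.03 m).
It also fails if it takes over 38 s, if anything falls off the work surface, if the arm or the gripper's body presses on something with over 40 N, if the wrist force passes 120 N, or if a joint passes its speed limit or range.

## Working session

There is one attempt and no reset: what is moved stays moved. The work goes in short steps, Python scripts to look and compute and a shell command to move; the robot and the scene stay as the last step left them, time stands still between calls to the robot, and variables do not carry over. Pictures are saved under pics/ and viewed, at most 10 in all, crops included, and the job is handed in when it is done.

```bash
mkdir -p pics
cat > h.py <<'E'
import numpy as np, cv2
from bench import bot
from scipy.spatial.transform import Rotation as R
def cam(name,st=None):
    m=bot.camera_model(name)
    if name=="wrist":
        T=np.eye(4);T[:3,3]=st["eef_pos"];T[:3,:3]=R.from_euler('xyz',st["tcp_rot"]).as_matrix()
        P=T@np.array(m["tool_from_camera"])
    else: P=np.array(m["pose"])
    return np.array(m["mtx"]),m["k1"],P
def toplane(name,px,z,st=None):
    K,k1,P=cam(name,st)
    px=np.atleast_2d(np.array(px,float))
    out=[]
    for p in cv2.undistortPoints(px.reshape(-1,1,2),K,np.array([k1,0,0,0.])).reshape(-1,2):
        d=P[:3,:3]@np.array([p[0],p[1],1]); o=P[:3,3]
        out.append(o+d*(z-o[2])/d[2])
    return np.array(out)
def topix(name,X,st=None):
    K,k1,P=cam(name,st);Q=np.linalg.inv(P)
    return cv2.projectPoints(np.atleast_2d(np.array(X,float)),cv2.Rodrigues(Q[:3,:3])[0],Q[:3,3],K,np.array([k1,0,0,0.]))[0].reshape(-1,2)
def snap(name,fn):
    st=bot.observe(); im=bot.snapshot(name); cv2.imwrite(f"pics/{fn}.png",im[:,:,::-1]); return im,st
E
python3 - <<'E'
from h import *
im,st=snap("top","top1")
print(bot.camera_model("top")["pose"])
for t in ["long_plate_grip","short_plate_grip","post_file"]:
    for d in bot.silhouettes("top",t):
        r=d["region"]; c=np.array(d["point"])*[640,480]
        q=cv2.minAreaRect(np.argwhere(r)[:,::-1].astype(np.float32))
        box=cv2.boxPoints(q)
        w=toplane("top",box,0.006)
        print(t,round(d["p"],2),c.round(),r.sum(),toplane("top",c,0.006).round(3),np.linalg.norm(w[1]-w[0]).round(3),np.linalg.norm(w[2]-w[1]).round(3), im[r].mean(0).round())
print(st["eef_pos"],st["tcp_rot"],st["width"])
E
```

```text
[[ 0.00752086 -0.99740644  0.07158088  0.34561844]
 [-0.99975501 -0.00899015 -0.02022637 -0.09867194]
 [ 0.02081744 -0.07141123 -0.9972297   1.35400553]
 [ 0.          0.          0.          1.        ]]
long_plate_grip 0.89 [459. 294.] 1066 [[ 0.296 -0.565  0.006]] 0.063 0.169 [ 28.  67. 148.]
long_plate_grip 0.74 [362. 232.] 1028 [[ 0.475 -0.282  0.006]] 0.173 0.059 [132. 140. 142.]
long_plate_grip 0.64 [383. 294.] 1148 [[ 0.295 -0.341  0.006]] 0.063 0.172 [ 40.  80. 160.]
short_plate_grip 0.85 [155. 211.] 808 [[0.529 0.32  0.006]] 0.124 0.064 [121. 126. 125.]
post_file 0.69 [254. 212.] 3378 [[0.53  0.033 0.006]] 0.133 0.224 [135. 128. 127.]
[ 0.21790862 -0.53189996  0.40388379] [-3.13979246e+00 -3.22908620e-05  3.88855726e-01] 0.08544025200455756
```

View pics/top1.png

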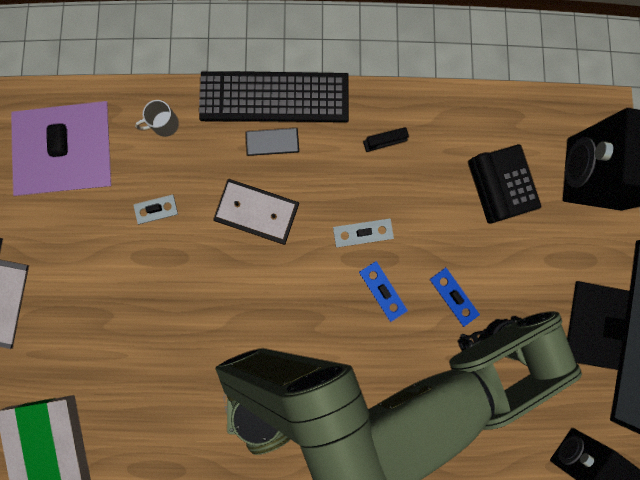

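The top view shows the aluminium long plate at about (364,232). The file is at (257,212) with pins near (237,203) and (274,216), and the short plate is at (155,209). The two blue plates at (383,292) and (455,297) are decoys.

Run:
```python
from h import *
for t,i,z in [("long_plate_grip",1,.006),("post_file",0,.015)]:
    d=[d for d in bot.silhouettes("top",t) if abs(d["point"][0]*640-(362 if i else 255))<12][0]
    w=toplane("top",cv2.boxPoints(cv2.minAreaRect(np.argwhere(d["region"])[:,::-1].astype(np.float32))),z)
    e=[w[1]-w[0],w[2]-w[1]]; e=max(e,key=np.linalg.norm)
    print(t,w.mean(0).round(4),"long axis deg",np.degrees(np.arctan2(e[1],e[0])).round(1))
p=toplane("top",[[237,203],[274,216]],0.07);print(p,p.mean(0))
st=bot.observe();T=np.array(bot.camera_model("wrist")["tool_from_camera"]);print(T.round(3),bot.camera_model("wrist")["mtx"])
```

```text
long_plate_grip [ 0.4735 -0.2837  0.006 ] long axis deg -81.8
post_file [0.5305 0.0268 0.015 ] long axis deg -109.1
[[ 0.54523788  0.07400213  0.07      ]
 [ 0.50997542 -0.02879127  0.07      ]] [0.52760665 0.02260543 0.07      ]
[[-0.001 -0.952 -0.305  0.079]
 [ 1.    -0.001  0.     0.   ]
 [-0.001 -0.305  0.952  0.031]
 [ 0.     0.     0.     1.   ]] [[350.14409392   0.         316.77102117]
 [  0.         350.14409392 242.14886819]
 [  0.           0.           1.        ]]
```

```bash
python3 -m handwheel '[{"travel":[2.5,2.5,-0.7],"yaw":7.6},{"travel":[2.5,2.5,-0.7],"yaw":7.6},{"travel":[2.5,2.5,-0.7],"yaw":7.6},{"travel":[2.5,2.5,-0.7],"yaw":7.6},{"travel":[2.5,2.5,-0.7],"yaw":7.6},{"travel":[2.5,2.5,-0.7],"yaw":7.6},{"travel":[2.5,2.5,-0.7],"yaw":7.6},{"travel":[2.5,2.5,-0.7],"yaw":7.6},{"travel":[2.5,2.4,-0.7],"yaw":7.6},{"travel":[3,2.4,-0.7],"yaw":7.5},{"travel":[0,0,0],"yaw":0},{"travel":[0,0,0],"yaw":0}]'
cat > lk.py <<'E'
from h import *; import sys
im,st=snap("wrist",sys.argv[1]); t=sys.argv[2]; z=float(sys.argv[3])
print(st["time_s"],np.round(st["eef_pos"],4),np.degrees(st["tcp_rot"]).round(2),st["wrist_force"],st["width"])
for d in bot.silhouettes("wrist",t):
    r=d["region"]; w=toplane("wrist",cv2.boxPoints(cv2.minAreaRect(np.argwhere(r)[:,::-1].astype(np.float32))),z,st)
    e=[w[1]-w[0],w[2]-w[1]]; e.sort(key=np.linalg.norm)
    print(t,round(d["p"],2),(np.array(d["point"])*[640,480]).round(),w.mean(0).round(4),[np.linalg.norm(x).round(3) for x in e],"axis",np.degrees(np.arctan2(e[1][1],e[1][0])).round(1),im[r].mean(0).round())
E
python3 lk.py w1 long_plate_grip 0.006
```

```text
time_s: 1.5
eef_pos: [0.4733, -0.2836, 0.3344]
tcp_rot: [-3.141, -0.0, 1.714]
wrist_force: [-0.2, -0.1, -0.4]
width: 0.0855
finger_force: 0.0
1.5 [ 0.4733 -0.2836  0.3344] [-1.7995e+02 -1.0000e-02  9.8230e+01] [-0.1947054  -0.07586026 -0.38797464] 0.08550496129085923
long_plate_grip 0.92 [317. 214.] [ 0.4718 -0.2833  0.006 ] [np.float64(0.058), np.float64(0.17)] axis -80.2 [184. 197. 200.]
long_plate_grip 0.59 [135. 256.] [ 0.3045 -0.343   0.006 ] [np.float64(0.062), np.float64(0.173)] axis 32.9 [ 48.  90. 178.]
long_plate_grip 0.56 [125. 445.] [ 0.2893 -0.5772  0.006 ] [np.float64(0.019), np.float64(0.045)] axis 32.5 [30. 47. 85.]
```

View pics/w1.png

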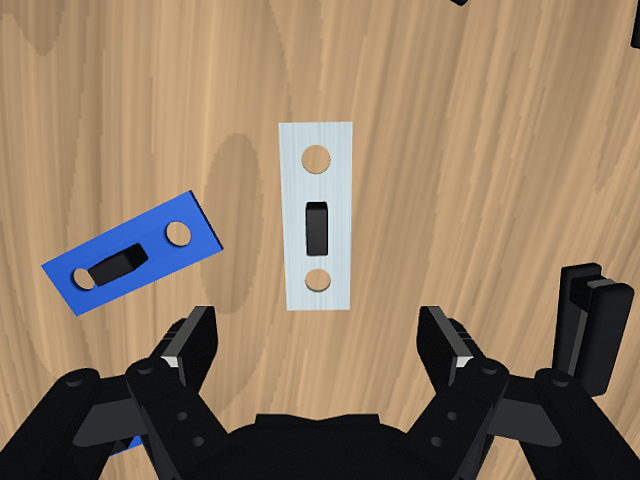

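The wrist picture shows the aluminium plate, 58 x 170 mm, with holes at (316,159) and (317,280) and its grip at (317,228) between the fingers. It is well aligned with the tool, so I'll descend and grip.

```bash
python3 -m handwheel '[{"travel":[-0.1,0,-3],"yaw":0.3},{"travel":[0,0,-4],"yaw":0},{"travel":[0,0,-4],"yaw":0},{"travel":[0,0,-2],"yaw":0},{"travel":[0,0,-1],"yaw":0},{"travel":[0,0,-1],"yaw":0},{"travel":[0,0,0],"yaw":0},{"travel":[0,0,0],"yaw":0}]'
python3 -m handwheel '[{"travel":[0,0,0],"yaw":0},{"travel":[0,0,0],"yaw":0},{"travel":[0,0,0],"yaw":0},{"travel":[0,0,0],"yaw":0},{"travel":[0,0,0],"yaw":0},{"travel":[0,0,0],"yaw":0},{"travel":[0,0,0],"yaw":0},{"travel":[0,0,0],"yaw":0},{"travel":[0,0,0],"yaw":0},{"travel":[0,0,0],"yaw":0}]' 0 60
```

```text
time_s: 2.4
eef_pos: [0.4722, -0.2846, 0.1857]
tcp_rot: [3.14, 0.001, 1.718]
wrist_force: [0.7, 0.1, 1.4]
width: 0.0856
finger_force: 0.0
time_s: 3.4
eef_pos: [0.4722, -0.2842, 0.1852]
tcp_rot: [3.141, 0.001, 1.719]
wrist_force: [0.2, 1.0, 4.1]
width: 0.0172
finger_force: 59.7
```

```bash
python3 -m handwheel '[{"travel":[0,0,2],"yaw":0},{"travel":[0,0,4],"yaw":0},{"travel":[2,3,1.3],"yaw":-3},{"travel":[2,3,1.3],"yaw":-3},{"travel":[2,3,1.3],"yaw":-3},{"travel":[2,3,1.3],"yaw":-3},{"travel":[2,3,1.3],"yaw":-3},{"travel":[2,3,1.3],"yaw":-3},{"travel":[2,3,1.3],"yaw":-3},{"travel":[2,3,1.3],"yaw":-3},{"travel":[1.9,2.4,1.1],"yaw":-3.6},{"travel":[0,0,0],"yaw":0}]'
python3 -m handwheel '[{"travel":[0,0,0],"yaw":0},{"travel":[0,0,0],"yaw":0}]'
python3 lk.py w2 post_file 0.03
```

```text
time_s: 4.6
eef_pos: [0.6529, -0.017, 0.3601]
tcp_rot: [3.139, -0.002, 1.24]
wrist_force: [-0.6, -0.2, -2.3]
width: 0.0171
finger_force: 59.0
time_s: 4.8
eef_pos: [0.6503, -0.0207, 0.3584]
tcp_rot: [-3.139, 0.001, 1.237]
wrist_force: [-0.5, -1.2, -1.5]
width: 0.0168
finger_force: 59.0
4.8 [ 0.6503 -0.0207  0.3584] [-1.7984e+02  8.0000e-02  7.0870e+01] [-0.51420807 -1.20096992 -1.52189561] 0.01682828483902892
post_file 0.92 [180. 194.] [0.5332 0.0303 0.03  ] [np.float64(0.123), np.float64(0.207)] axis -109.9 [206. 204. 204.]
```

View pics/w2.png

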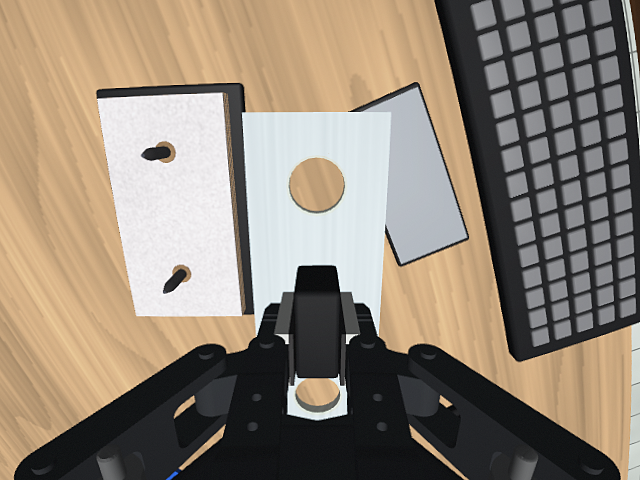

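The wrist picture shows the file at left with pin tips at (143,155) and (166,291) and pin bases at about (167,152) and (183,272). The held plate's holes are at (317,185) and (317,393).

Run:
```python
from h import *
st=bot.observe()
a=lambda w:(w.mean(0).round(4),np.linalg.norm(w[0]-w[1]).round(4),np.degrees(np.arctan2(*(w[0]-w[1])[[1,0]])).round(2))
print("tips",a(toplane("wrist",[[143,155],[166,291]],.07,st)))
print("bases",a(toplane("wrist",[[167,152],[183,272]],.03,st)))
print("holes",a(toplane("wrist",[[317,185],[317,393]],st["eef_pos"][2]-.1792,st)),st["eef_pos"])
print(toplane("wrist",[[317,185]],st["eef_pos"][2]-.1792,st))
```

```text
tips (array([0.5341, 0.0275, 0.07  ]), np.float64(0.1094), np.float64(72.37))
bases (array([0.5345, 0.0272, 0.03  ]), np.float64(0.1087), np.float64(71.48))
holes (array([ 0.6511, -0.0196,  0.1797]), np.float64(0.1086), np.float64(70.77)) [ 0.65030546 -0.02107535  0.35888688]
[[0.66895901 0.03164389 0.17968688]]
```

```bash
python3 -m handwheel '[{"travel":[-2.3,1,0],"yaw":0.5},{"travel":[-3,1.2,0],"yaw":0.5},{"travel":[-3,1.2,-1],"yaw":0},{"travel":[-2.3,0.9,-2],"yaw":0},{"travel":[-1.1,0.4,-2.5],"yaw":0},{"travel":[0,0,-2],"yaw":0},{"travel":[0,0,-0.5],"yaw":0},{"travel":[0,0,0],"yaw":0},{"travel":[0,0,0],"yaw":0},{"travel":[0,0,0],"yaw":0}]'
python3 -c "
from h import *
im,st=snap('wrist','w3');print(st['eef_pos'],st['tcp_rot'])
print(topix('wrist',[[.534+.055*np.cos(a),.0273+.055*np.sin(a),.07] for a in (1.253,1.253+np.pi)],st))"
```

```text
time_s: 5.9
eef_pos: [0.5346, 0.0267, 0.2808]
tcp_rot: [3.139, -0.001, 1.254]
wrist_force: [0.5, -0.4, -1.9]
width: 0.0169
finger_force: 59.2
[0.53460664 0.02665217 0.28078018] [ 3.13935683e+00 -7.72239558e-04  1.25404906e+00]
[[313.39154028 177.28570955]
 [313.93924448 359.55016846]]
```

View pics/w3.png

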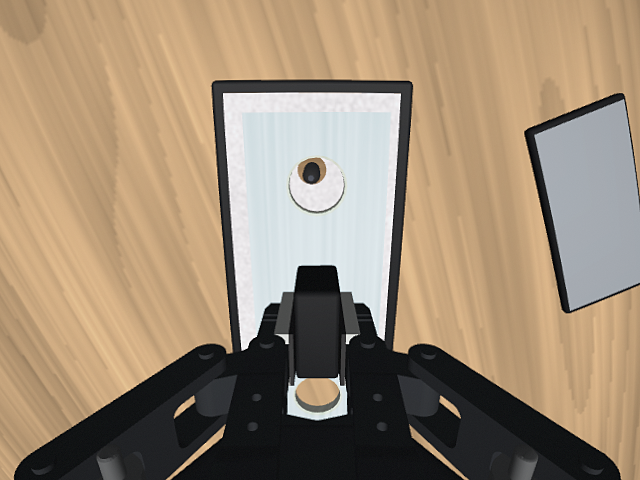

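The picture shows the far pin tip at (312,180), inside the hole at (317,185), 1–2 mm from where I predicted it. I'll lower the plate.

```bash
python3 -m handwheel '[{"travel":[0,0,-1],"yaw":0},{"travel":[0,0,-1],"yaw":0},{"travel":[0,0,-1],"yaw":0},{"travel":[0,0,-1],"yaw":0},{"travel":[0,0,-0.8],"yaw":0},{"travel":[0,0,-0.5],"yaw":0},{"travel":[0,0,-0.3],"yaw":0},{"travel":[0,0,0],"yaw":0},{"travel":[0,0,0],"yaw":0},{"travel":[0,0,0],"yaw":0}]'
```

```text
time_s: 6.95
eef_pos: [0.5341, 0.0269, 0.2242]
tcp_rot: [3.141, -0.0, 1.254]
wrist_force: [-1.1, 0.6, -2.3]
width: 0.017
finger_force: 59.2
```

```bash
python3 -m handwheel '[{"travel":[0,0,-0.3],"yaw":0},{"travel":[0,0,-0.3],"yaw":0},{"travel":[0,0,-0.1],"yaw":0},{"travel":[0,0,0],"yaw":0},{"travel":[0,0,0],"yaw":0}]'
python3 -c "
from h import *
im,st=snap('wrist','w4');im2,_=snap('side','s4')
cv2.imwrite('pics/c4.png',np.hstack([cv2.resize(im,(400,300)),cv2.resize(im2,(400,300))])[:,:,::-1])"
```

```text
time_s: 7.45
eef_pos: [0.534, 0.0269, 0.2167]
tcp_rot: [3.142, 0.0, 1.254]
wrist_force: [-0.2, 0.8, -1.5]
width: 0.0171
finger_force: 59.2
```

View pics/c4.png

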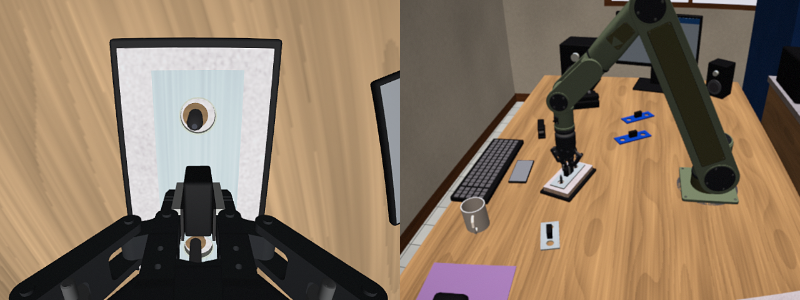

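The wrist view (left) shows the far pin standing through the plate's hole at about (196,118), and the near one at about (197,245). The side view shows the plate down on the file. I'll lower it the last millimetre, release and rise.

```bash
python3 -m handwheel '[{"travel":[0,0,-0.1],"yaw":0},{"travel":[0,0,0],"yaw":0},{"travel":[0,0,0],"yaw":0}]'
python3 -m handwheel '[{"travel":[0,0,0],"yaw":0},{"travel":[0,0,0],"yaw":0},{"travel":[0,0,0],"yaw":0},{"travel":[0,0,0],"yaw":0},{"travel":[0,0,0],"yaw":0},{"travel":[0,0,0],"yaw":0},{"travel":[0,0,0],"yaw":0}]' 6
python3 -m handwheel '[{"travel":[0,0,1],"yaw":0},{"travel":[0,0,2],"yaw":0},{"travel":[0,0,3],"yaw":0},{"travel":[0,0,4],"yaw":0},{"travel":[0,0,4],"yaw":0},{"travel":[0,0,0],"yaw":0},{"travel":[0,0,0],"yaw":0}]'
python3 lk.py w5 long_plate_grip 0.036
```

```text
time_s: 7.85
eef_pos: [0.534, 0.0269, 0.2157]
tcp_rot: [-3.142, -0.0, 1.254]
wrist_force: [0.2, 0.2, -1.7]
width: 0.0171
finger_force: 59.2
time_s: 8.55
eef_pos: [0.534, 0.0269, 0.2158]
tcp_rot: [3.142, -0.0, 1.254]
wrist_force: [0.1, 0.1, 0.1]
width: 0.06
finger_force: 0.0
time_s: 9.25
eef_pos: [0.5338, 0.0269, 0.3571]
tcp_rot: [3.139, -0.001, 1.254]
wrist_force: [0.2, 0.2, 0.2]
width: 0.0601
finger_force: 0.0
9.25 [0.5338 0.0269 0.3571] [ 1.7985e+02 -5.0000e-02  7.1880e+01] [0.16209197 0.18365889 0.19399333] 0.06012282752065898
long_plate_grip 0.62 [317. 214.] [0.5346 0.0272 0.036 ] [np.float64(0.059), np.float64(0.169)] axis -106.4 [192. 203. 206.]
```

View pics/w5.png

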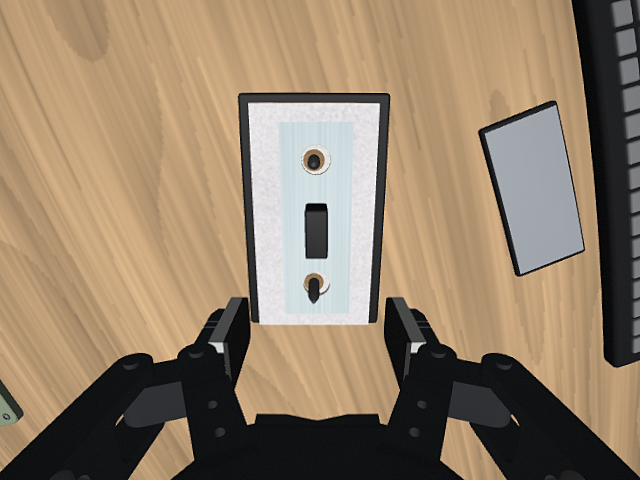

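The picture shows the plate lying flat on the cards with both pins through its holes, at (315,160) and (315,285). The grip is up at (316,230) and the gripper is clear.

```bash
python3 -c "
from bench import bot
print(bot.job_done())"
```

```text
the job is handed in; nothing more can be done
None
```

The long plate is threaded over both pins and lies flat on the cards, grip up and released; the short plate was not touched, and the job was handed in at about 9.3 s (no verdict came back).

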